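# Lock the tray divider and stow the sanding block

## Task

Make room for the sanding block in the wooden tray beside the wedge that already lies there: with its lock collar still loose, slide the divider toward the wedge until the empty bay is long enough for the block to lie in lengthwise, without shoving the wedge along. Then turn the collar so that its pointer tab lines up with the locked mark, the raised bar on the plate beneath it, and after that lay the sanding block flat in the bay you made. Leave the small sand core that stands near the block where it is.

Things in the scene. Friction and masses are not known exactly. Their poses are not given: they have to be found in the camera images.
- tray: Dark wooden tray, 135 x 300 mm, walls 28 mm high, fixed to the table; origin at the centre of its underside on the table, x across it (to the robot's right), y along its length (away from the robot), z up. Its inside is 116 mm (x) by 282 mm (y), the floor 6 mm up. A steel guide rail, 30 mm high at its ends, runs along its right outer side at x = +114 mm.
- divider (a joint): Slide of the divider, m: 0 at y = +90 mm in the tray's frame, growing toward the tray's -y end (y = 0.090 - value), stop at 0.125. It stays where left; about 3 N moves it. Divider, carriage on the rail and collar move as one. The bay on its +y side (inner end wall at y = +141 mm) is empty; the wedge lies on its -y side.
- divider_top (a point): Middle of the top edge of the divider, an upright plywood board across the tray, 8 mm thick (10 mm at its metal top edge), top 39 mm above the table; axes as the tray's. A metal arm joins it over the tray's right wall to the carriage.
- collar (a joint): Angle of the lock collar, rad, growing counterclockwise seen from above: 0 fully loose, 1.2 when the pointer tab lines up with the locked mark (tab then points straight to the tray, along tray -x); it turns on past the mark to a stop at 1.7. It stays where left; needs about 0.1 N m.
- collar_mid (a point): Upright axis of the lock collar, half-way up it (52 mm above the table). Knurled steel ring 54 mm across, 38 to 66 mm above the table, captive on the carriage's post (bolt head to 79 mm), at tray x = +114 mm, level with the divider. Its x axis points along its pointer tab; two flats 30 mm wide, 62 mm apart, face its +y and -y, for gripping.
- tab_tip (a point): Outer end of the collar's pointer tab, 48 mm from the axis, 46 mm above the table; tab 12 mm wide and high. Beneath it is a round plate 100 mm across, top 35 mm above the table, with the locked mark (one raised bar, pointing at the tray) and three small studs at the loose position.
- block_mid (a point): Sanding block, brown cork top on black abrasive, 66 x 112 x 32 mm, about 0.12 kg; point at its centre, half-way up (14 mm above the table); its y axis runs along its length, x across its 66 mm width, z up. It lies flat on the table to the right of the tray, nearer the robot or farther.
- wedge_mid (a point): Beech wedge lying in the -y end of the tray, lengthwise: 90 mm long, 30 mm wide, 24 mm high at its thick end, about 0.05 kg; point at its middle, 12 mm above its underside.
- core_mid (a point): Small pale sand core (waisted, flat-topped), 48 mm across and 50 mm high, a bystander standing to the right of the tray, in line with the block; point at its centre, half-way up.
- coil_hose: Red coiled air hose, fixed, an obstacle left of the tray, origin on the table under its middle. It lies on the table near x = 0.3, y = -0.05, climbs in the air to 0.17 m high at (0.46, 0.19), 0.31 m at (0.58, 0.30), then straight up at (0.63, 0.32). Pass over its low part at 0.25 m or more, nearer the robot than its upright part.
Things that resemble listed ones, but are neither listed nor needed, are in the scene too. Of the things that look like the part that bears wedge_mid, the larger one is meant.

How it is judged:
On the way, in this order (a step that is already met when the one before it is completed fails the run):
1. the divider is slid to where both the block and the wedge fit, while the collar is still loose (well short of its mark) (value of joint divider between 0.066 and 0.13 m and value of joint collar below 0.9 rad), for 0.2 s.
2. the collar is turned to its locked mark with the divider in that place (value of joint divider between 0.066 and 0.13 m and value of joint collar between 1.08 and 1.32 rad), for 0.2 s.
3. the sanding block lies flat in the bay, collar locked (all of step 2 and x of block_mid in the frame of tray between -0.045 and 0.045 m and y of block_mid in the frame of tray between 0.005 and 0.125 m and z of block_mid in the frame of tray between 0.015 and 0.028 m and angle between block_mid's own z axis and vertical below 0.1 rad), for 0.2 s.
At the end, for the whole second after the job is handed in: Divider slide at 0.066 m or more; collar within 0.12 rad of its locked mark (1.2 rad); sanding block at rest, flat on the tray floor in the +y bay (tilt under 0.1 rad, centre within 45 mm of the long middle line); wedge still lying in the -y bay (all of step 3 and x of wedge_mid in the frame of tray between -0.055 and 0.055 m and y of wedge_mid in the frame of tray between -0.12 and -0.06 m and z of wedge_mid in the frame of tray between 0.01 and 0.028 m and linear speed of block below 0.02 m/s and velocity of joint collar below 0.05 rad/s); the robot touches nothing.
It fails at once if the wedge is shoved more than 12 mm (distance of wedge_mid from where it was at the start of the episode above 0.012 m).
It fails at once if the small sand core is moved more than 20 mm (distance of core_mid from where it was at the start of the episode above 0.02 m).
It also fails if it takes over 54 s, if anything falls off the work surface, if the arm or the gripper's body presses on something with over 40 N, if the wrist force passes 120 N, or if a joint passes its speed limit or range.

## Robot

A 6-joint arm with a two-finger parallel gripper is mounted at the origin on the work surface; the furniture and walls round the work are solid. World frame = base frame: x ahead of the robot, y to its left, z up, the work surface at z = 0. Lengths are in m, angles in rad, forces in N, time in s.
With the tool pointing down it reaches from about 0.325 to 0.925 m from the base axis. Payload 3.1 kg.
Tool frame: the origin (TCP) lies on the mounting face of the last link; the fingertips stand 173 mm ahead of it and the grasp point (between the pads) lies 155 mm ahead of it; z points along the fingers, y is the direction in which the jaws open and shut (so a half turn about z gives the same grasp; the last joint's range is limited). The gripper opens to 85 mm and grips with 20 to 120 N. Pads are 22 mm wide; open, the fingers measure 114 mm over their backs; the gripper's body (76 mm by 85 mm) begins 54 mm behind the grasp point. The pads swing forward as they close: fully open they stand 13 mm farther back than shut.
Start: joints at [1.073, 0.217, 1.613, -0, 1.311, -0.112], TCP at [0.235, 0.579, 0.405] pointing down, gripper open.
Joint ranges: [-2.75, 2.75], [-0.78, 2.1], [0.31, 2.55], [-1.13, 4.27], [0.13, 2.63], [-2.58, 2.58]. Speed limits (rad/s): [2.79, 2.79, 3.14, 3.14, 3.14, 3.14].

## Interface

Orientations are given as a rotation vector (axis times angle).
In Python, from station import bot gives the robot as it stands. The module is installed in compiled form; this text tells all that it offers. Calls block until the motion is done:
- bot.move_pose(position, orientation): joint-space move of the TCP to a pose.
- bot.move_straight(position, rot=None, rate=0.15): straight line of the TCP; rot=None keeps the orientation; rate is the mean speed in m/s.
- bot.move_j(angles): joint-space move.
- bot.grip(opening, strength=None): finger opening in m; strength is the grip in N (None keeps the last); returns when the fingers have stopped.
- bot.pause(seconds).
- bot.ik(position, orientation): joint angles nearest the present ones, or None.
- bot.capture(name): name is "scene" or "top" or "wrist"; returns a dict with "img" (384x512x3 uint8, blue, green, red), "camera_matrix" (3x3 intrinsics, pixels), "k1" (the pictures are not rectified: a ray, as slopes to the right and down, at radius r is drawn at 1 + k1 r^2 times it, then the intrinsics apply), "R" (3x3) and "t" (3): a world point X has camera coordinates R X + t; the wrist camera has in their place "tool_from_camera" (4x4, takes a point from camera to tool coordinates, whose origin is the TCP and whose axes are the flange's). Camera axes: x right, y down, z forward; pixel columns grow to the right and rows downward; lengths in m; the calibration is good to about 2 mm. A picture is of the moment at which its call begins: read the wrist's pose just before it. There is no depth.
A pose or a line that the arm cannot do raises bot.IKError and nothing moves.
- bot.sign_off(): hands the job in, once; it reports no verdict.
Readings, each from a call of its own:
- bot.read_clock(): time.
- bot.read_joint_pos(): joint angles.
- bot.read_qvel(): joint speeds.
- bot.read_joint_torque(): joint torques, N m.
- bot.read_eef_pos(): TCP position.
- bot.read_tcp_rot(): TCP orientation.
- bot.read_contact_force(): force on the tool from outside, world axes, zero at the start.
- bot.read_ft_torque(): the same for the moment, N m.
- bot.read_grip_width(): finger opening in m.
Only numpy, scipy, OpenCV 4.12 (cv2) and the standard library are available. Lean on these libraries where they do the work, as an engineer would, in place of code of your own. Each camera call takes 0.05 s, during which the arm holds its last target. There are 200 camera calls.

## Working session

There is one attempt and no reset: what is moved stays moved. The work goes in short steps, each a Python script; the robot and the scene stay as the last script left them, time stands still between calls to the robot, and variables do not carry over. Pictures are saved under pics/ and viewed, about 8 in all and at most 12, crops included, and the job is handed in when it is done.

```bash
mkdir -p pics; cat > h.py <<'E'
import numpy as np, cv2, json
from station import bot
from scipy.spatial.transform import Rotation as Rn
def snap(name,f):
    p,r=bot.read_eef_pos(),bot.read_tcp_rot()
    c=bot.capture(name); cv2.imwrite(f'pics/{f}.png',c['img'])
    K=np.array(c['camera_matrix'])
    if name=='wrist':
        T=np.eye(4);T[:3,:3]=Rn.from_rotvec(r).as_matrix();T[:3,3]=p
        W=np.linalg.inv(T@np.array(c['tool_from_camera']));R,t=W[:3,:3],W[:3,3]
    else: R,t=np.array(c['R']),np.array(c['t'])
    np.savez(f'pics/{f}.npz',K=K,R=R,t=t,k1=c['k1']); return c['img']
def px2w(f,uv,z):
    d=np.load(f'pics/{f}.npz');K,R,t,k1=d['K'],d['R'],d['t'],float(d['k1'])
    q=np.array([(uv[0]-K[0,2])/K[0,0],(uv[1]-K[1,2])/K[1,1]]);s=q.copy()
    for _ in range(30): s=q/(1+k1*(s@s))
    ray=R.T@np.array([*s,1]);o=-R.T@t
    return o+ray*(z-o[2])/ray[2]
def w2px(f,X):
    d=np.load(f'pics/{f}.npz');K,R,t,k1=d['K'],d['R'],d['t'],float(d['k1'])
    c=R@np.array(X)+t;s=c[:2]/c[2];s=s*(1+k1*(s@s))
    return K[:2,:2]@s+K[:2,2]
E
python3 - <<'E'
from h import *
a=snap('top','top0');b=snap('scene','scene0')
print(bot.read_clock(),bot.read_tcp_rot(),bot.read_grip_width())
cv2.imwrite('pics/top0x.png',cv2.resize(a,(800,600),interpolation=cv2.INTER_CUBIC))
for f in('top0','scene0'):
  d=np.load(f'pics/{f}.npz');print(-d['R'].T@d['t'])
E
```

```text
0.1 [-0.60209576 -3.08270398  0.00337536] 0.08536269483691958
[ 0.43386705 -0.07519441  1.26379537]
[ 0.27410514 -0.45810708  0.93114923]
```

View pics/top0x.png

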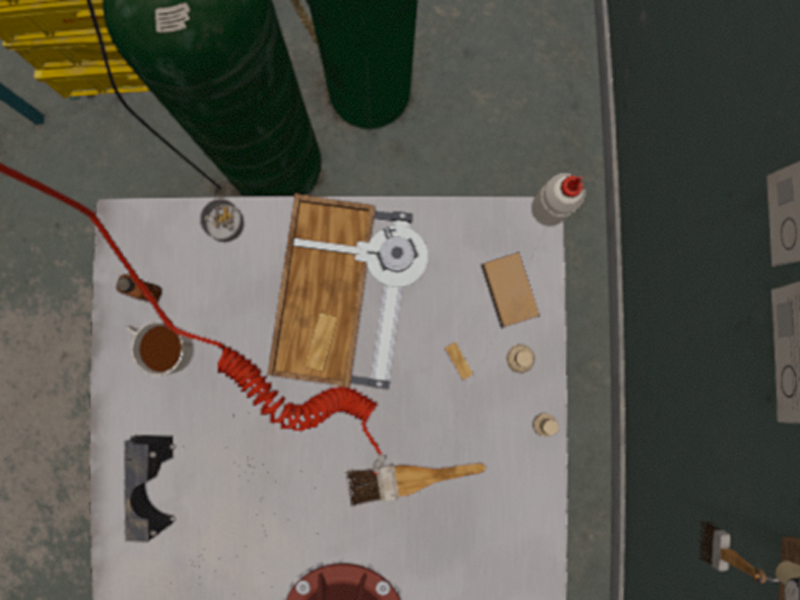

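View pics/scene0.png

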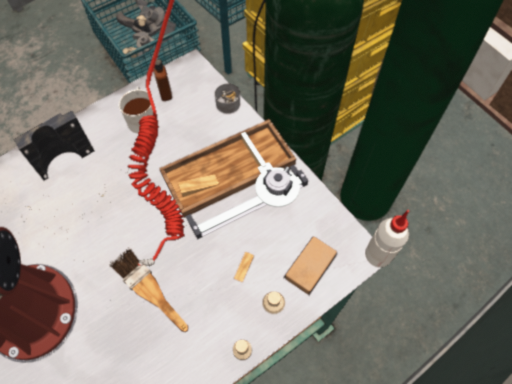

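The top view shows the tray (corners about (297,197), (375,207), (350,385), (270,373) of 800x600), with the divider at (330,246) and the collar at (397,253). The block is at (510,289). There are two pale cores, at (520,358) and (545,425). The tray wedge is at (322,342), and the smaller loose one at (458,361) lies outside the tray, so it isn't meant.

```bash
python3 - <<'E'
from h import *
S=.64
for n,u,z in [('c1',(297,197),.028),('c2',(375,207),.028),('c3',(350,385),.028),('c4',(270,373),.028),('bolt',(397,253),.079),('divL',(296,243),.039),('divR',(362,251),.039),('b1',(482,264),.03),('b2',(520,252),.03),('b3',(540,316),.03),('b4',(502,327),.03),('core',(520,357),.05),('core2',(545,425),.05),('w',(322,342),.03)]:
    print(n,px2w('top0',np.array(u)*S,z).round(3))
a=cv2.imread('pics/top0.png')[115:255,165:360]
cv2.imwrite('pics/top0c.png',cv2.resize(a,None,fx=4,fy=4,interpolation=cv2.INTER_CUBIC))
# retract, swing over the low hose, look from above the tray
def rv(yaw): # tool down, tool x axis at yaw
    return (Rn.from_euler('z',yaw)*Rn.from_euler('x',np.pi)).as_rotvec()
R0=Rn.from_rotvec(bot.read_tcp_rot()).as_matrix();print(R0.round(3))
for p,yw in [((.155,.38,.50),None),((.40,0.0,.50),None),((.60,-.10,.50),None)]:
    for k in np.arange(-180,180,15): pass
    print(p,[ (int(k)) for k in range(-180,180,30) if bot.ik(p,rv(np.radians(k))) is not None])
E
```

```text
c1 [0.702 0.076 0.028]
c2 [ 0.685 -0.052  0.028]
c3 [ 0.396 -0.013  0.028]
c4 [0.415 0.116 0.028]
bolt [ 0.602 -0.088  0.079]
divL [0.624 0.075 0.039]
divR [ 0.611 -0.032  0.039]
b1 [ 0.591 -0.226  0.03 ]
b2 [ 0.611 -0.289  0.03 ]
b3 [ 0.506 -0.32   0.03 ]
b4 [ 0.488 -0.258  0.03 ]
core [ 0.44  -0.283  0.05 ]
core2 [ 0.332 -0.322  0.05 ]
w [0.465 0.032 0.03 ]
[[-0.927  0.376 -0.001]
 [ 0.376  0.927 -0.002]
 [ 0.    -0.002 -1.   ]]
(0.155, 0.38, 0.5) [-180, -150, -120, -90, 30, 60, 90, 120, 150]
(0.4, 0.0, 0.5) [-180, -150, -60, -30, 0, 30, 60, 90, 120, 150]
(0.6, -0.1, 0.5) [-180, -150, -60, -30, 0, 30, 60, 90, 120, 150]
```

View pics/top0c.png

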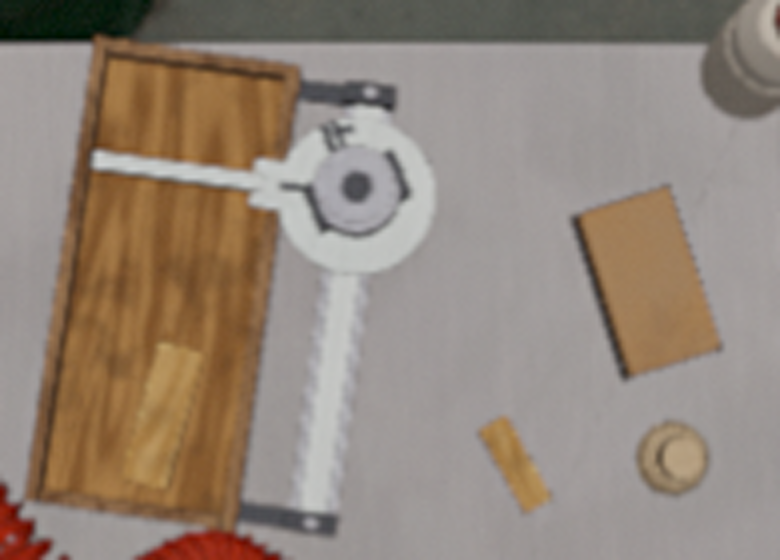

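```bash
cat >> h.py <<'E'
def rv(deg): return (Rn.from_euler('z',deg,degrees=True)*Rn.from_euler('x',np.pi)).as_rotvec()
E
python3 - <<'E'
from h import *
f=lambda u,v:((u+.5)/4-.5+165,(v+.5)/4-.5+115)
C=[px2w('top0',f(*p),.028)[:2] for p in [(97,38),(300,68),(235,527),(28,498)]]
print(np.round(C,4),np.mean(C,0).round(4),[np.linalg.norm(C[i]-C[i-1]).round(4) for i in range(4)])
bot.move_pose((.155,.38,.50),rv(150)); print(bot.read_joint_pos().round(2) if hasattr(bot.read_joint_pos(),'round') else bot.read_joint_pos())
bot.move_pose((.41,-.05,.50),rv(60)); 
bot.move_pose((.52,-.06,.46),rv(14)); print(bot.read_joint_pos(),bot.read_clock())
a=snap('wrist','w1'); cv2.imwrite('pics/w1x.png',cv2.resize(a,(800,600),interpolation=cv2.INTER_CUBIC))
E
```

```text
[[ 0.7075  0.0794]
 [ 0.6875 -0.0513]
 [ 0.3959 -0.0111]
 [ 0.4135  0.1194]] [0.5511 0.0341] [np.float64(0.2968), np.float64(0.1322), np.float64(0.2943), np.float64(0.1317)]
[ 1.01 -0.33  1.96  0.    1.51 -0.04]
[-2.47702319e-01 -4.37930547e-02  1.78918245e+00  3.69240929e-06
  1.39677296e+00  1.07616332e+00] 3.675
```

View pics/w1x.png

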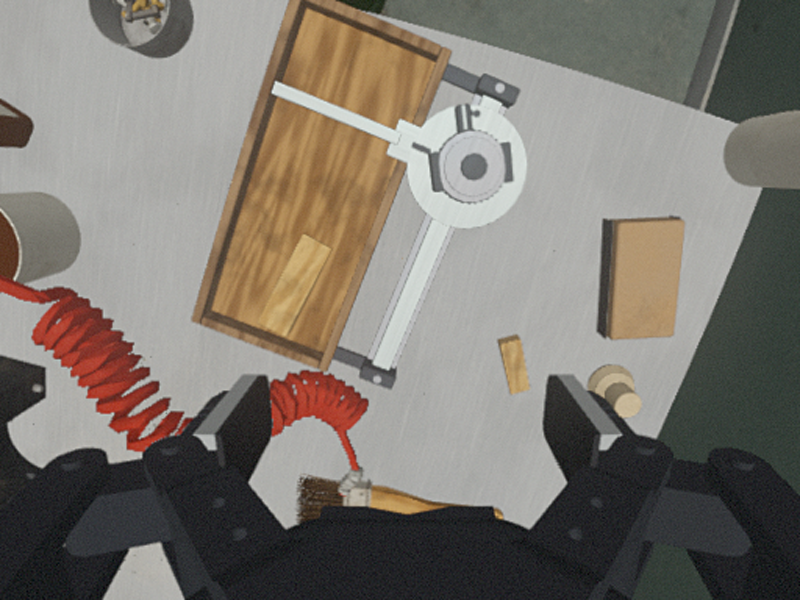

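```bash
python3 - <<'E'
from h import *
g=lambda u,v,z:px2w('w1',((u+.5)*.64-.5,(v+.5)*.64-.5),z)[:2]
tr,br,bl=g(450,48,.028),g(328,370,.028),g(194,320,.028)
print('sizes',np.linalg.norm(tr-br),np.linalg.norm(br-bl))
mid=(tr+bl)/2; yv=(tr-br);th=np.degrees(np.arctan2(yv[1],yv[0]));xv=br-bl
print('centre',mid,'yang',th,'xang',np.degrees(np.arctan2(xv[1],xv[0])))
a=np.radians(th+90-180);a=np.radians(th-90);X=np.array([np.cos(a),np.sin(a)]);Y=np.array([-X[1],X[0]])
T=lambda p:np.array([(p-mid)@X,(p-mid)@Y]).round(4)
bolt=g(474,166,.079);tab=g(463,105,.052)
print('bolt',bolt,T(bolt),'tab',T(tab),np.linalg.norm(tab-bolt),'tabang world',np.degrees(np.arctan2(*(tab-bolt)[::-1])))
fl=[g(435,170,.06),g(508,160,.06)];print('flats',np.linalg.norm(fl[1]-fl[0]),'ctr',(fl[0]+fl[1])/2,'ang',np.degrees(np.arctan2(*(fl[0]-fl[1])[::-1])))
print('div',T(g(274,88,.039)),T(g(398,138,.039)))
for z in(.01,.03):print('wedge',z,[T(g(*p,z)) for p in[(302,234),(331,245),(292,335),(264,326)]])
B=[g(*p,.03) for p in[(610,222),(684,220),(676,339),(611,336)]]
print('block',np.round(B,4),np.mean(B,0),[np.linalg.norm(B[i]-B[i-1]).round(4) for i in range(4)])
d=(B[0]+B[1]-B[2]-B[3]);print(np.degrees(np.arctan2(d[1],d[0])))
print('core',g(627,404,.05),'core top tray')
E
```

```text
sizes 0.2987100483963362 0.1328051176924214
centre [0.55260578 0.03233767] yang -7.292063733725458 xang -97.66753281389288
bolt [ 0.6049356  -0.08975285] [0.1145 0.0674] tab [0.0918 0.1083] 0.046769807911944954 tabang world 21.74122896822075
flats 0.057116664621215466 ctr [ 0.60626739 -0.09011552] ang 112.10684459897874
div [-0.0527  0.0682] [0.0534 0.0678]
wedge 0.01 [array([ 0.0006, -0.04  ]), array([ 0.0287, -0.0399]), array([ 0.0218, -0.1365]), array([-0.0064, -0.1378])]
wedge 0.03 [array([ 0.004 , -0.0361]), array([ 0.0307, -0.036 ]), array([ 0.0241, -0.128 ]), array([-0.0027, -0.1293])]
block [[ 0.5929 -0.2247]
 [ 0.6121 -0.2895]
 [ 0.5064 -0.3263]
 [ 0.494  -0.2632]] [ 0.5513338  -0.27592551] [np.float64(0.1061), np.float64(0.0676), np.float64(0.1118), np.float64(0.0642)]
20.217644885474883
core [ 0.43923227 -0.29212844] core top tray
```

The wrist view shows the collar bolt at (474,166) and the tab at (462,110). The divider runs from (274,88) to (398,138), giving a slide of about 0.022 m. The collar sits at about 0.14 rad. The wedge's +y end is at tray y ≈ -0.038. Next I grip the flats, slide 65 mm and read the forces.

```bash
python3 - <<'E'
from h import *
c=np.array([.606,-.090]);Yd=np.array([np.cos(np.radians(-7.5)),np.sin(np.radians(-7.5))])
F=lambda s:print(s,np.round(bot.read_contact_force(),1),np.round(bot.read_ft_torque(),2),round(bot.read_grip_width(),4),np.round(bot.read_eef_pos(),4),round(bot.read_clock(),2))
bot.move_pose((*c,.32),rv(22));bot.move_straight((*c,.214),rate=.12);F('down')
bot.grip(.05,60);F('grip')
bot.move_straight((*(c-.065*Yd),.214),rate=.06);F('slid');bot.pause(.3);F('slid')
a=snap('wrist','w2'); a=snap('top','t2')[115:255,165:360];cv2.imwrite('pics/t2c.png',cv2.resize(a,None,fx=4,fy=4,interpolation=cv2.INTER_CUBIC))
E
```

```text
down [-0.5  0.   0.2] [-0.05 -0.02 -0.05] 0.0853 [ 0.6066 -0.0902  0.2151] 5.47
grip [-1.2  4.9  5.3] [ 1.06  0.31 -0.05] 0.061 [ 0.6066 -0.0888  0.2158] 5.83
slid [2.9 7.6 4.7] [ 1.56 -0.03 -0.03] 0.0606 [ 0.5429 -0.0802  0.2158] 7.06
slid [3.  6.8 4.9] [ 1.56 -0.05 -0.03] 0.0608 [ 0.5429 -0.0802  0.2158] 7.36
```

View pics/w2.png

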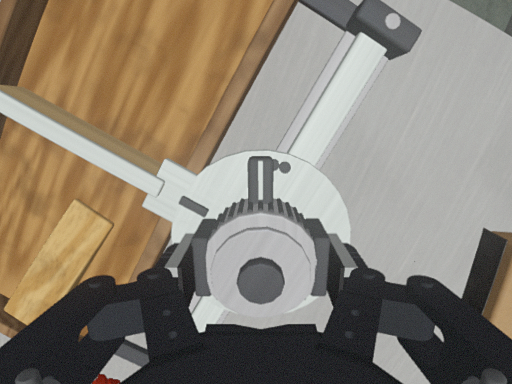

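The collar is held squarely, with the tab at (260,175) still at the loose studs and the locked mark at (193,206). The divider has slid and there is a clear gap to the wedge at (60,255). Next I turn the collar.

```bash
python3 - <<'E'
from h import *
p=np.array(bot.read_eef_pos())
F=lambda s:print(s,np.round(bot.read_contact_force(),1),np.round(bot.read_ft_torque(),2),round(bot.read_grip_width(),4),np.round(bot.read_eef_pos(),4),np.degrees(Rn.from_rotvec(bot.read_tcp_rot()).as_euler('xyz')).round(2),round(bot.read_clock(),2))
p=np.array([.606,-.09,.214])-.065*np.array([*[np.cos(np.radians(-7.5)),np.sin(np.radians(-7.5))],0])
p[1]+=.001
F('a')
for y in (42,62,82.5): bot.move_pose(p,rv(y));
bot.pause(.2);F('turned');snap('wrist','w3')
E
```

```text
a [1.7 7.1 4.2] [ 1.51 -0.08  0.02] 0.0608 [ 0.5429 -0.0802  0.2158] [-179.9    -0.3    21.91] 7.46
turned [3.2 6.4 5.3] [1.1  0.75 0.06] 0.0606 [ 0.5427 -0.0796  0.2158] [ 1.799e+02 -1.400e-01  8.243e+01] 8.94
```

View pics/w3.png

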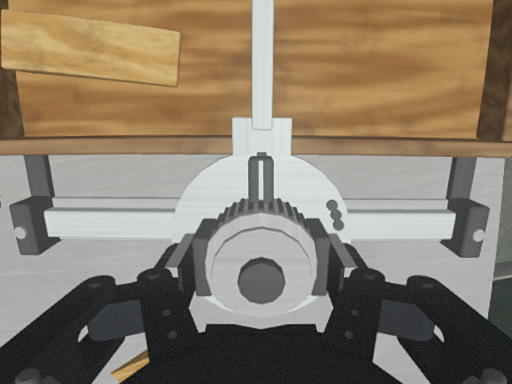

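The tab is directly over the locked bar (260,160), pointing at the tray. The divider is square and the wedge at (90,48) is untouched. I'll release and pick the block.

```bash
python3 - <<'E'
from h import *
F=lambda s:print(s,np.round(bot.read_contact_force(),1),round(bot.read_grip_width(),4),np.round(bot.read_eef_pos(),4),round(bot.read_clock(),2))
bot.grip(.085);p=np.array(bot.read_eef_pos());F('open')
bot.move_straight((p[0],p[1],.34),rate=.15)
b=(.550,-.275)
bot.move_pose((*b,.32),rv(19));bot.pause(.2);snap('wrist','w4')
bot.move_straight((*b,.177),rate=.12);F('down')
bot.grip(.055,40);F('grip')
bot.move_straight((*b,.24),rate=.1);bot.pause(.2);F('lift')
a=snap('wrist','w5');w=cv2.imread('pics/w4.png')
cv2.imwrite('pics/w45.png',cv2.resize(np.hstack([w,a]),(800,300),interpolation=cv2.INTER_AREA))
E
```

```text
open [-0.6 -1.  -0.3] 0.085 [ 0.5414 -0.0808  0.2139] 9.37
down [-0.7  0.2 -0.5] 0.0847 [ 0.5506 -0.2754  0.1781] 12.75
grip [-0.3  0.5  4.8] 0.0614 [ 0.5506 -0.2754  0.1783] 13.09
lift [ 0.9 -0.7 -1.7] 0.0612 [ 0.5496 -0.2747  0.2389] 14.07
```

View pics/w45.png

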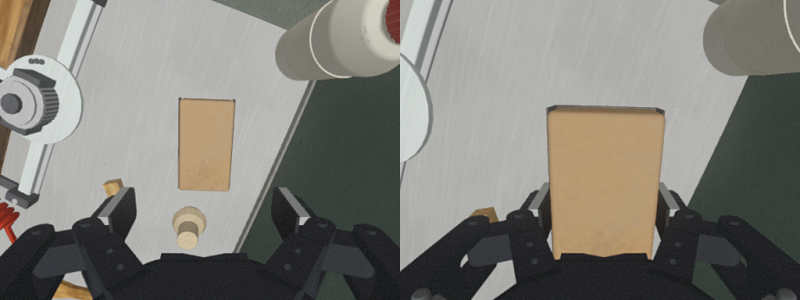

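The block is held: the far edge runs from (553,110) to (662,112) on the right half, and it looks level. I'll compute its offset in the grip and carry it to the tray.

```bash
python3 - <<'E'
from h import *
F=lambda s:print(s,np.round(bot.read_contact_force(),1),round(bot.read_grip_width(),4),np.round(bot.read_eef_pos(),4),round(bot.read_clock(),2))
e=[px2w('w5',((u-400)*1.28,v*1.28),.091)[:2] for u,v in((550,109),(663,113))]
n=np.array([np.cos(np.radians(19)),np.sin(np.radians(19))]);m=np.mean(e,0)-np.array(bot.read_eef_pos())[:2]
off=m@n-.056;d=e[1]-e[0];print('width',np.linalg.norm(d),'long offset',off,'lat',m@[-n[1],n[0]],'yaw',np.degrees(np.arctan2(d[1],d[0]))+90)
Y=np.array([.9914,-.1305])
off=float(np.clip(off,-.01,.01))
t=np.array([.552,.033])+(.075-off)*Y;print('target',t)
bot.move_straight((.55,-.275,.34),rate=.15)
bot.move_pose((*t,.34),rv(-7.5));F('above')
bot.move_straight((*t,.225),rate=.1);bot.pause(.2);F('hover');snap('wrist','w6');snap('scene','s6')
a=cv2.imread('pics/w6.png');b=cv2.imread('pics/s6.png')[90:270,130:370]
cv2.imwrite('pics/c6.png',np.hstack([cv2.resize(a,(400,300),interpolation=cv2.INTER_AREA),cv2.resize(b,(400,300),interpolation=cv2.INTER_CUBIC)]))
E
```

```text
width 0.058002157062008355 long offset -0.0003071199971868624 lat -0.0025442976039842247 yaw 17.050802259962722
target [0.62665948 0.02317242]
above [ 0.1 -0.1 -1.6] 0.061 [0.6265 0.0225 0.3392] 16.12
hover [-0.1  0.3 -2.1] 0.0615 [0.627  0.0232 0.2258] 17.62
```

View pics/c6.png

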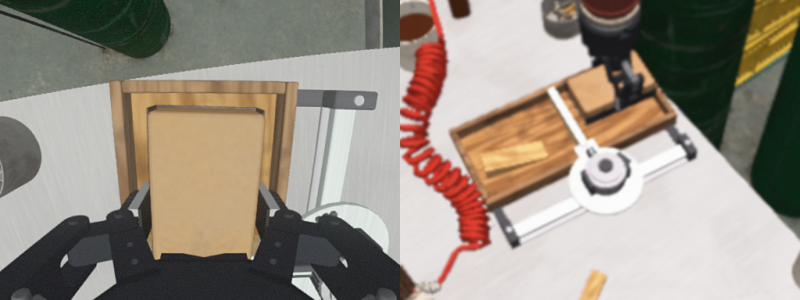

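The block hovers centred over the bay (left half: block (147–262, 108), inner walls at about (130, 280)), and it clears the divider and end wall. I'll lower, release, back off and check.

```bash
python3 - <<'E'
from h import *
F=lambda s:print(s,np.round(bot.read_contact_force(),1),round(bot.read_grip_width(),4),np.round(bot.read_eef_pos(),4),round(bot.read_clock(),2))
t=(.62665,.0232)
for z in(.196,.188,.184):
    bot.move_straight((*t,z),rate=.05);F(z)
    if np.linalg.norm(bot.read_contact_force())>15:break
bot.grip(.074);bot.pause(.2);F('rel')
p=bot.read_eef_pos();bot.move_straight((p[0],p[1],.33),rate=.12)
bot.move_pose((.50,-.02,.42),rv(-7.5));bot.pause(.3);F('away')
snap('wrist','w7');snap('scene','s7')
a=cv2.imread('pics/w7.png');b=cv2.imread('pics/s7.png')[90:330,130:450]
cv2.imwrite('pics/c7.png',np.hstack([cv2.resize(a,(400,300),interpolation=cv2.INTER_AREA),cv2.resize(b,(400,300),interpolation=cv2.INTER_CUBIC)]))
E
```

```text
0.196 [-0.8  0.2 -1. ] 0.0614 [0.6267 0.0232 0.1959] 18.45
0.188 [-0.8  0.6 -1.9] 0.0614 [0.6263 0.0232 0.1875] 18.76
0.184 [ 1.4 -0.3 -0.6] 0.0616 [0.627  0.0231 0.1843] 19.01
rel [ 0.  -0.   0.2] 0.0738 [0.6267 0.0232 0.1841] 19.49
away [0.3 0.1 0.3] 0.074 [ 0.5006 -0.0198  0.4189] 21.85
```

View pics/c7.png

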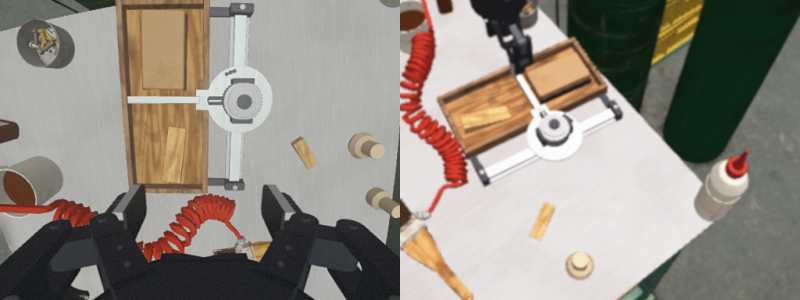

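View pics/w7.png

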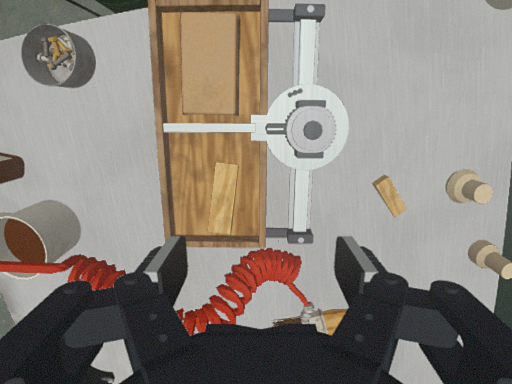

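The block lies flat in the bay (182–239, 12–114) between the end wall and the divider at row 128. The tab at (275,128) points at the tray, and the wedge and cores are in place. I'll do a quick numeric check and then hand in.

```bash
python3 - <<'E'
from h import *
m=np.array([.552,.033]);X=np.array([-.1305,-.9914]);Y=np.array([.9914,-.1305])
g=lambda u,v,z:px2w('w7',(u,v),z)[:2]
T=lambda p:np.array([(p-m)@X,(p-m)@Y]).round(4)
print('block',T(np.mean([g(*p,.036) for p in((182,12),(236,14),(239,114),(183,112))],0)))
print('div',T(g(164,128,.039)),T(g(253,128,.039)),'wedge',T(np.mean([g(*p,.02) for p in((214,162),(238,165),(231,235),(208,233))],0)))
b=g(313,130,.079);t=g(267,128.5,.052);print('bolt',T(b),'tab',T(t),'core',g(481,192,.05))
d=T(t)-T(b);print('collar',1.2+np.arctan2(d[1],d[0])%(2*np.pi)-np.pi)
bot.sign_off();print(bot.read_clock())
E
```

```text
block [0.0032 0.0766]
div [-0.0529  0.0063] [0.0515 0.0058] wedge [ 0.0108 -0.0873]
bolt [0.1146 0.0061] tab [0.0676 0.006 ] core [ 0.44090222 -0.29049202]
collar 1.202127656363884
the job is handed in; nothing more can be done
the job is handed in; nothing more can be done
```

I did the task in order and handed it in at about 22 s on the robot's clock, well inside the 54 s limit. No verdict was reported.

I gripped the collar by its flats and slid the divider from about 0.022 m to about 0.084 m with the collar still loose. I then turned the collar to its mark and laid the sanding block in the bay.

The last picture, taken with the gripper clear of everything, showed:

| Item | Measured | Required |
|---|---|---|
| Divider slide | 0.084 m | 0.066 to 0.13 m |
| Collar angle | 1.20 rad | 1.08 to 1.32 rad |
| Block centre, tray x / y | 3 mm / 77 mm | within ±45 mm / 5 to 125 mm |
| Wedge centre, tray y | -87 mm | -120 to -60 mm |

- **Block:** it looks flat on the tray floor, though I did not measure its height or tilt directly.
- **Wedge:** its middle is within a few millimetres of where I first measured it, and the divider never reached it.
- **Core:** it is within 3 mm of its first measured position.

**Disagreement:** the fingers read 61 mm on the block's stated 66 mm width. The grip held steadily, so I didn't look into it.

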